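# Clamp a sample-tube rack in its cradle and lock the adjuster

## Task

A loaded tube rack stands loose in the clamping cradle. Turn the orange lock ring anticlockwise to free the aluminium hand wheel, crank the wheel clockwise until the sprung jaw has pushed the rack against the stop and holds it snugly (about 11 N, never over 20 N), then turn the lock ring clockwise again until it is tight and let go. Move the rack only with the jaw, and leave the spare rack, the spray bottle and the pot alone.

Things in the scene. Friction and masses are not known exactly. Their poses are not given: they have to be found in the camera images.
- cradle: Fixed clamping cradle: base plate 170 (x) by 380 mm (y), 12 thick; origin at the centre of its underside, z up. The white drive housing (100 x 100, top 47 above the table) is centred at y = -100 mm; the aluminium stop's inner face is at y = +170. Two rubber buffers on the stop stand proud by 4 to 10 mm towards -y, not known beforehand: where the rack comes to rest must be felt.
- wheel_axis (a point): Point on the common vertical axis of lock ring and hand wheel, at the top face of the wheel, 85 mm above the table (cradle x = 0, y = -100 mm).
- lock_ring (a joint): Orange lock ring, 92 mm across, on the housing under the wheel, rad: 0 fully tight at its end stop, grows anticlockwise from above to 1.1, the loose end stop. Above 0.4 the wheel is free; below, a brake clamps it more and more. 0.6 or more is properly loosened, under 0.15 is tight. Turning takes about 4.5 N at the post, up to 7.5 N near tight. It stays where it is left.
- ring_post (a point): Top centre of the upright orange post on the lock ring's lever: 14 mm diameter, 78 mm from the axis, free from 57 to 92 mm above the table. With the ring fully tight it stands 0.5 rad clockwise (from above, about the axis) of the cradle's -y direction. Grip its upper 25 mm from above, or push it.
- adjuster (a joint): Angle of the aluminium hand wheel, rad; grows clockwise seen from above (0 to 3.6) and moves the jaw 12 mm per rad towards the rack (+y of the cradle). Expect 1.2 to 2.6 rad of turning. The unlocked wheel stays where it is left, also under the jaw's load. While the ring is tight it is clamped.
- crank_post (a point): Top centre of the upright black crank post on the hand wheel (98 mm across, top 85 mm above the table): 14 mm diameter, 38 mm from the axis, from 85 to 127 mm above the table. It is a sleeve that spins freely on its pin. Turning the free wheel takes a steady 0.22 N m (6 N sideways at the post, 4 to 5.5 N felt when paused); each newton of jaw force adds 0.012 N m (0.32 N at the post).
- jaw: Sliding jaw. Origin at the centre of its black rubber face (95 mm wide, 42 high) when unloaded, facing the rack; y as the cradle's. The face is sprung, 4 N per mm, up to 6.5 mm; the origin moves with the jaw behind the springs. Sliding the loose rack takes up to 4 N; once on the buffers the force climbs 4 N per mm (48 N per rad of wheel). A snug hold is 6 to 16 N.
- rack: Light blue tube rack full of red-capped tubes (the tubes are part of it), 120 mm (x) by 85 mm (y), 95 mm tall over the caps, about 0.3 kg, standing loose on the cradle's plate between jaw and stop; origin at the centre of its underside, axes along its sides.
- spare_rack: Another such rack, partly filled, on the table near the cradle; same size; origin at the centre of its underside. Leave alone.
- spray: Green spray bottle, 66 mm diameter, 151 mm tall; origin at the centre of its underside. Leave alone.
- pot: White pot with yellow cap, 54 mm diameter, 65 mm tall; origin at the centre of its underside. Leave alone.

How it is judged:
By the outcome, as a careful person would: the job done as asked, in the order asked, and still so for the second after the job is handed in, with the robot touching nothing.
It also fails if it takes over 72 s, if anything falls off the work surface, if the arm or the gripper's body presses on something with over 40 N, if the wrist force passes 120 N, or if a joint passes its speed limit or range.

## Robot

A 6-joint arm with a two-finger parallel gripper is mounted at the origin on the work surface. World frame = base frame: x ahead of the robot, y to its left, z up, the work surface at z = 0. Lengths are in m, angles in rad, forces in N, time in s.
With the tool pointing down it reaches from about 0.425 to 0.95 m from the base axis. Payload 3.5 kg.
Tool frame: the origin (TCP) lies between the finger pads; the fingertips stand 22 mm ahead of it and the grasp point (between the pads) lies 3 mm ahead of it (ctrl.nose_length is the z of the fingertips in the tool frame, in m); z points along the fingers, y is the line along which they close (so a half turn about z gives the same grasp; the last joint's range is limited). The gripper opens to 85 mm and grips with 20 to 120 N. Pads are 22 mm wide; open, the fingers measure 114 mm over their backs; the gripper's body (76 mm by 85 mm) begins 54 mm behind the grasp point. The pads swing forward as they close: fully open they stand 13 mm farther back than shut.
Start: joints at [0.958, 0.286, 1.577, -0, 1.279, -0.15], TCP at [0.301, 0.604, 0.253] pointing down, gripper open.
Joint ranges: [-2.77, 2.77], [-0.9, 2.22], [0.21, 2.48], [-1.53, 4.67], [0.24, 2.81], [-2.84, 2.84]. Speed limits (rad/s): [2.79, 2.79, 3.14, 3.14, 3.14, 3.14].

## Interface

Orientations are given as a unit quaternion [x, y, z, w].
In Python, from plant import ctrl gives the robot as it stands. The module is installed in compiled form; this text tells all that it offers.
- The arm moves only by the tool send_rows, never from a script. Its argument "rows" is text: rows parted by semicolons, each of 7 numbers parted by spaces: the turn, a rotation vector about the tool's x, y, z in fractions of the full range, 1 being 90 degrees, then the shift along the tool's x, y, z in normalised numbers (1 is 100 cm), then the opening, from -1 (shut) to 1 (fully open). A call has 1 to 8 rows; each row is the pose to reach, as a shift and turn from the pose commanded when the call began, along the tool's axes at that moment; what a row does not reach only later rows make up. A row lasts 1/8 s, in which the tool goes at most 62.5 mm and 10.7 degrees, less where a joint would pass 70% of its speed; a pose out of reach is approached as far as the arm can. A shift or turn number past 1, either way, is cut back to 1. A call with a gripper value outside its range is refused whole. The fingers move at their own pace and stop on an object; "grip_force" is the grip in N (left out, the last holds). Time passes only in rows, so rows that repeat a pose let the fingers close. It gives the time, the measured TCP pose, the force, the opening and the grip force at its end, in the units of the state.
- ctrl.get_state(): the state, without advancing time (a new reading comes with each control period).
- ctrl.read_camera(name): name is "scene" or "top" or "wrist"; returns a dict with "color" (384x512x3 uint8, red, green, blue), "fx", "fy", "cx", "cy" (pixels), "extrinsics" (4x4, takes a point from world to camera coordinates). Camera axes: x right, y down, z forward; pixel columns grow to the right and rows downward; lengths in m; the calibration is good to about 2 mm. A picture is of the moment at which its call begins. There is no depth.
- ctrl.sign_off(): hands the job in; it is judged then, once.
Trained networks look in a picture, given as the dict that the camera call returned (one of the last four; its "shot" number tells which), for a name from the list of things; names that differ only in an ending like _2 or _b are one class to them, and where a whole thing is asked for, a point or a joint stands for the part that bears it (a point fixed in the world has none). Each returns a list of dicts, best first, with "p" (0 to 1); they miss things now and then, are a little off and sometimes report something else, mostly with a low value. They report only what shows in the picture. A call takes as long as a camera call.
- ctrl.look_for(picture, target): "position" ([x, y, z] in m, in the coordinates of the camera as it stood for that picture, good to about 4 mm: the middle of the surface that is visible of it).
The state is a dict: "time": time; "qpos": joint angles; "dq": joint speeds; "joint_efforts": joint torques, N m; "eef_pos": TCP position; "tcp_rot": TCP orientation; "contact_force": force on the tool from outside, world axes, zero at the start; "wrist_torque": the same for the moment, N m; "opening": opening from 0.0 (shut) to 1.0 (fully open); "finger_force": force on a finger pad.
Only numpy, scipy, OpenCV 4.12 (cv2) and the standard library are available. Lean on these libraries where they do the work, as an engineer would, in place of code of your own. Each camera call takes 0.05 s, during which the arm holds its last target. There are 200 camera calls.

## Working session

There is one attempt and no reset: what is moved stays moved. The work goes in short steps, Python scripts to look and compute and a tool call to move; the robot and the scene stay as the last step left them, time stands still between calls to the robot, and variables do not carry over. Pictures are saved under pics/ and viewed, at most 10 in all, crops included, and the job is handed in when it is done.

Besides the shell and the picture viewer there is one more tool, called as name(argument=value, ...) on one line, values as JSON. send_rows: Moves the arm, as the interface text tells. Its arguments: {"type":"object","properties":{"rows":{"type":"string"},"grip_force":{"type":"number"}},"required":["rows"]}

```bash
mkdir -p pics; cat > h.py <<'E'
from plant import ctrl
import numpy as np, cv2
from scipy.spatial.transform import Rotation as R
def w(pic,p):
    E=np.array(pic["extrinsics"]); return E[:3,:3].T@(np.array(p)-E[:3,3])
def px(pic,P):
    E=np.array(pic["extrinsics"]); c=E[:3,:3]@np.array(P)+E[:3,3]
    return np.array([pic["fx"]*c[0]/c[2]+pic["cx"],pic["fy"]*c[1]/c[2]+pic["cy"]])
def ray(pic,uv,z):
    E=np.array(pic["extrinsics"]); o=-E[:3,:3].T@E[:3,3]
    d=E[:3,:3].T@np.array([(uv[0]-pic["cx"])/pic["fx"],(uv[1]-pic["cy"])/pic["fy"],1]); return o+d*(z-o[2])/d[2]
def save(pic,n): cv2.imwrite(f"pics/{n}.png",pic["color"][:,:,::-1])
E
python3 - <<'E'
from h import *
s=ctrl.get_state(); print(s["time"],s["eef_pos"],R.from_quat(s["tcp_rot"]).as_matrix().round(3).tolist(),s["contact_force"])
ps={}
for n in ["top","scene"]:
    p=ctrl.read_camera(n); save(p,n+"0")
    for t in ["cradle","ring_post","crank_post","lock_ring","adjuster","jaw","rack","spare_rack","spray","pot"]:
        print(n,t,[(round(d["p"],2),w(p,d["position"]).round(4).tolist(),px(p,w(p,d["position"])).round().tolist()) for d in ctrl.look_for(p,t)[:2]])
E
cd pics; python3 -c "
import cv2,numpy as np
cv2.imwrite('both0.png',cv2.resize(np.vstack([cv2.imread('top0.png'),cv2.imread('scene0.png')]),(400,600)))"
```

```text
0.0 [0.30099644 0.60348186 0.25191219] [[-0.895, 0.446, -0.001], [0.446, 0.895, -0.002], [0.0, -0.002, -1.0]] [-0.06055084  0.11787844  0.21984752]
top cradle [(0.91, [0.5527, 0.0261, 0.012], [285.0, 196.0]), (0.65, [0.5767, 0.0946, 0.0411], [256.0, 183.0])]
top ring_post [(0.53, [0.5049, -0.0866, 0.0583], [337.0, 215.0]), (0.29, [0.6456, 0.3143, 0.0985], [155.0, 146.0])]
top crank_post [(0.86, [0.542, -0.0338, 0.0869], [315.0, 197.0])]
top lock_ring [(0.7, [0.5036, -0.0881, 0.0606], [338.0, 216.0])]
top adjuster [(0.69, [0.5432, -0.0286, 0.0829], [313.0, 196.0])]
top jaw [(0.73, [0.5765, 0.0934, 0.0449], [256.0, 183.0])]
top rack [(0.93, [0.5922, 0.1672, 0.0804], [223.0, 173.0]), (0.25, [0.5486, 0.0288, 0.0156], [284.0, 197.0])]
top spare_rack [(0.86, [0.7409, 0.0166, 0.0565], [291.0, 111.0])]
top spray [(0.71, [0.6456, 0.3148, 0.0969], [154.0, 146.0])]
top pot [(0.7, [0.4363, 0.1039, 0.068], [251.0, 245.0])]
scene cradle [(0.78, [0.5947, 0.0313, 0.0139], [220.0, 242.0])]
scene ring_post [(0.76, [0.5812, -0.0331, 0.0573], [187.0, 219.0])]
scene crank_post [(0.92, [0.5575, -0.029, 0.0876], [190.0, 200.0])]
scene lock_ring [(0.94, [0.576, -0.0343, 0.0603], [187.0, 216.0])]
scene adjuster [(0.73, [0.5602, -0.0348, 0.0857], [187.0, 201.0])]
scene jaw [(0.95, [0.5898, 0.0958, 0.041], [252.0, 234.0])]
scene rack [(0.79, [0.6381, 0.1677, 0.0773], [289.0, 243.0]), (0.53, [0.7773, 0.0194, 0.0519], [189.0, 312.0])]
scene spare_rack [(0.66, [0.7772, 0.0189, 0.0534], [188.0, 312.0])]
scene spray [(0.71, [0.578, -0.0351, 0.0595], [186.0, 217.0]), (0.68, [0.6746, 0.3161, 0.0866], [378.0, 264.0])]
scene pot [(0.26, [0.6752, 0.3152, 0.0845], [377.0, 265.0])]
```

View pics/top0.png

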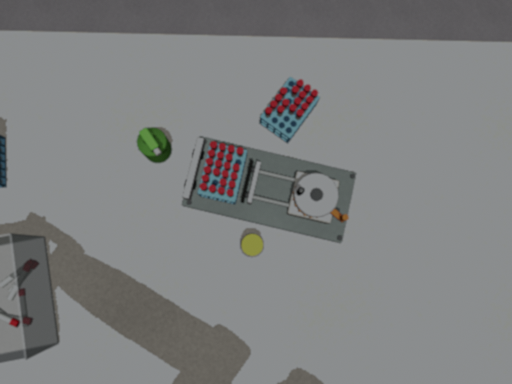

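View pics/scene0.png

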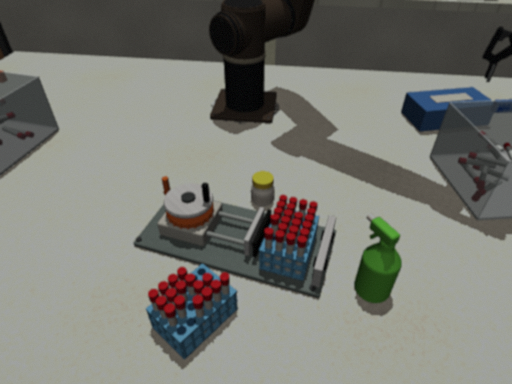

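The top view shows the wheel hub at about (316,194), the orange post at about (341,217), the black crank post at about (300,190), the rack at (223,173) and the stop at (194,167). The scene view agrees: the orange post is at (166,183) and the crank post at (206,190). Next I'll fit the geometry.

```bash
python3 - <<'E'
from h import *
p=ctrl.read_camera("top"); c=p["color"]
hsv=cv2.cvtColor(c,cv2.COLOR_RGB2HSV)
m=(hsv[...,0]<18)&(hsv[...,0]>5)&(hsv[...,1]>150)&(hsv[...,2]>90); m[:,:260]=0
ys,xs=np.nonzero(m); print("orange",xs.min(),xs.max(),ys.min(),ys.max(),len(xs))
for n,uv,z in [("hub",(316,194.5),.085),("post",(343,218),.092),("crank",(300,190),.127),("c1",(352,175),.014),("c2",(340,238),.014),("c3",(203,141),.014),("c4",(187,201),.014)]:
    print(n,ray(p,uv,z).round(4))
E2=np.array(p["extrinsics"]); print(-E2[:3,:3].T@E2[:3,3])
crop=cv2.resize(c[120:250,175:365],None,fx=4,fy=4,interpolation=cv2.INTER_CUBIC)
cv2.imwrite("pics/crop.png",crop[:,:,::-1])
q=ctrl.read_camera("wrist"); E=np.array(q["extrinsics"]); s=ctrl.get_state()
T=R.from_quat(s["tcp_rot"]).as_matrix(); print("cam in tool",T.T@(-E[:3,:3].T@E[:3,3]-s["eef_pos"]), (T.T@E[:3,:3].T).round(2).tolist(), q["fx"])
E
```

```text
orange 332 346 210 219 70
hub [ 0.5472 -0.0354  0.085 ]
post [ 0.4965 -0.092   0.092 ]
crank [0.5508 0.0044 0.127 ]
c1 [ 0.6032 -0.1309  0.014 ]
c2 [ 0.4564 -0.1011  0.014 ]
c3 [0.6781 0.2183 0.014 ]
c4 [0.5364 0.2513 0.014 ]
[0.42089269 0.12045862 1.09334999]
cam in tool [ 0.07231771  0.00036485 -0.12175608] [[0.0, -0.96, -0.28], [1.0, 0.0, -0.0], [0.0, -0.28, 0.96]] 343.07181702191303
```

View pics/crop.png

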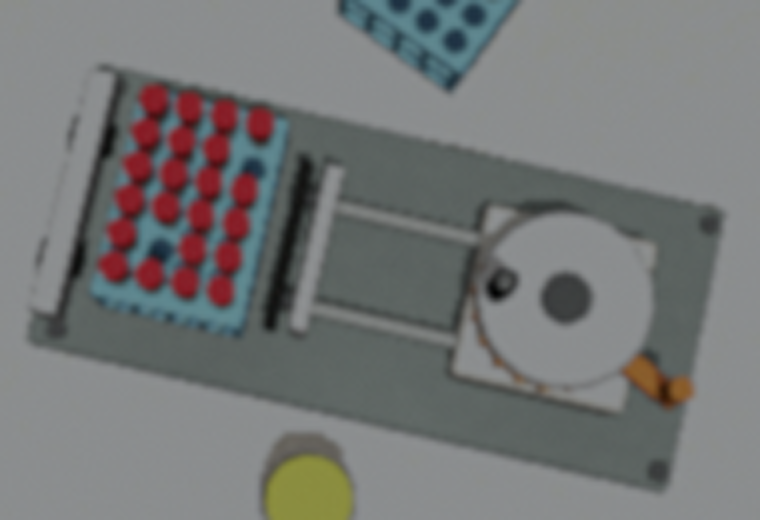

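The zoomed crop shows the hub at px (316.8,194.2), the crank at (300.4,190.7) and the ring post at (343,218). The jaw is clear of the rack. The cradle is yawed about -12°, and the ring post sits where the tight position predicts, at (0.496,-0.094). I'm now moving above the ring post with the finger line tangential.

Units first: shifts go in shares of 100 cm and turns go in shares of 90 degrees. So -268.1 mm / 1000 = -0.2681, -242.8 mm / 1000 = -0.2428, 52 degrees / 90 = 0.5778.

send_rows(rows="0 0 0.0722 -0.0304 -0.0335 0 1;0 0 0.1444 -0.0607 -0.067 0 1;0 0 0.2167 -0.091 -0.1005 0 1;0 0 0.2889 -0.1214 -0.134 0 1;0 0 0.3611 -0.1518 -0.1676 0 1;0 0 0.4333 -0.1821 -0.201 0 1;0 0 0.5056 -0.2125 -0.2346 0 1;0 0 0.5778 -0.2428 -0.2681 0 1")

```text
time: 2.2
eef_pos: [0.3991, 0.2543, 0.2536]
tcp_rot: [0.634, 0.773, 0.0, 0.0]
contact_force: [0.5, 0.0, 0.2]
opening: 1.001
finger_force: 0.0
```

Scaled: -361 mm / 1000 = -0.361, -316 mm / 1000 = -0.316, 52 degrees / 90 = 0.5778.

send_rows(rows="0 0 0.0722 -0.045 0.0033 0 0.2;0 0 0.1444 -0.09 0.0066 0 0.2;0 0 0.2167 -0.135 0.0099 0 0.2;0 0 0.2889 -0.18 0.013 0 0.2;0 0 0.3611 -0.225 0.0165 0 0.2;0 0 0.4333 -0.27 0.02 0 0.2;0 0 0.5056 -0.316 0.023 0 0.2;0 0 0.5778 -0.361 0.026 0 0.2")

```text
time: 3.2
eef_pos: [0.4965, -0.0945, 0.2537]
tcp_rot: [0.909, 0.417, 0.0, 0.0]
contact_force: [-0.1, 1.1, 0.4]
opening: 0.599
finger_force: 0.0
```

```bash
python3 - <<'E'
from h import *
p=ctrl.read_camera("wrist"); s=ctrl.get_state(); save(p,"w1")
T=R.from_quat(s["tcp_rot"]).as_matrix(); print(s["time"],s["eef_pos"],T.round(3).tolist(),s["qpos"],s["contact_force"],s["opening"])
for t in ["ring_post","crank_post","adjuster","lock_ring"]:
    print(t,[(round(d["p"],2),w(p,d["position"]).round(4).tolist(),px(p,w(p,d["position"])).round().tolist()) for d in ctrl.look_for(p,t)[:2]])
for n,P in [("post",[.4965,-.093,.092]),("axis",[.5465,-.0355,.085]),("crank",[.5508,.0035,.127])]: print(n,px(p,P).round(1))
E
```

```text
3.25 [ 0.4976677  -0.09889026  0.25384295] [[0.657, 0.754, 0.002], [0.754, -0.657, -0.004], [-0.002, 0.004, -1.0]] [-0.39483648 -0.09062369  1.98272075 -0.00348221  1.24593365  0.32304562] [ 0.9471618  -4.24211356  0.42471825] 0.5985875717291267
ring_post [(0.87, [0.5055, -0.0934, 0.0607], [260.0, 166.0])]
crank_post [(0.77, [0.5499, -0.0359, 0.0846], [256.0, 84.0])]
adjuster [(0.58, [0.5444, -0.035, 0.0847], [250.0, 88.0])]
lock_ring [(0.69, [0.5022, -0.0933, 0.0591], [257.0, 168.0])]
post [252.4 180.4]
axis [252.7  86.7]
crank [219.1  34.6]
```

View pics/w1.png

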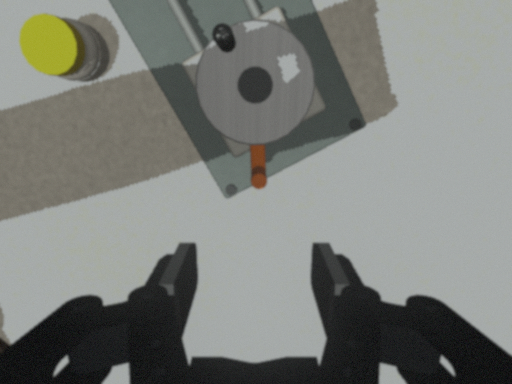

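The wrist view shows the ring post top at (259,181), the hub at (255,84) and the crank top at (222,34). The arm was still settling, so I'll take the picture again at rest and refine.

```bash
python3 - <<'E'
from h import *
for i in range(4): p=ctrl.read_camera("wrist")
s=ctrl.get_state(); save(p,"w2"); c=p["color"]
print(s["eef_pos"],s["contact_force"],abs(np.array(s["dq"])).max())
hsv=cv2.cvtColor(c,cv2.COLOR_RGB2HSV)
m=((hsv[...,0]<18)&(hsv[...,1]>150)&(hsv[...,2]>60)); m[:,:150]=0;m[240:]=0
ys,xs=np.nonzero(m)
for r in range(ys.min(),ys.max()+1,3): print(r,xs[ys==r].min(),xs[ys==r].max(),end=" | ")
g=cv2.medianBlur(cv2.cvtColor(c,cv2.COLOR_RGB2GRAY),5)
print(cv2.HoughCircles(g,cv2.HOUGH_GRADIENT,1,60,param1=80,param2=20,minRadius=12,maxRadius=24),cv2.HoughCircles(g,cv2.HOUGH_GRADIENT,1,60,param1=80,param2=20,minRadius=50,maxRadius=68))
d=(g[:60,150:300]<45); n,l,st,ce=cv2.connectedComponentsWithStats(d.astype(np.uint8)); print(st[1:],ce[1:])
E
```

```text
[ 0.49604168 -0.0917488   0.25336362] [0.04956425 0.15604117 0.99927992] 0.002619912263407792
148 254 266 | 151 254 266 | 154 254 266 | 157 255 266 | 160 255 266 | 163 255 266 | 166 255 266 | 169 255 266 | Traceback (most recent call last):
  File "<stdin>", line 8, in <module>
    return umr_minimum(a, axis, None, out, keepdims, initial, where)
ValueError: zero-size array to reduction operation minimum which has no identity
```

```bash
python3 -c "
import cv2
i=cv2.imread('pics/w2.png')[0:210,160:360]; cv2.imwrite('pics/w2c.png',cv2.resize(i,None,fx=2.8,fy=2.8,interpolation=2))"
```

```text
(no output)
```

View pics/w2c.png

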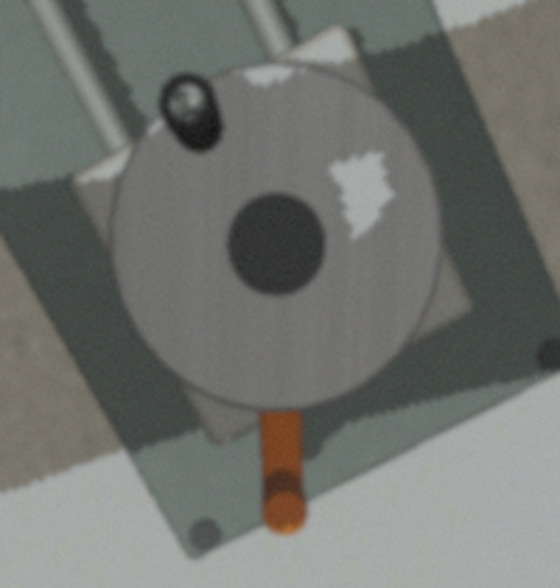

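In this crop the post top is at full-image (261.4,182.1), the wheel centre at (258.8,86) and the crank top at (226,35.7).

```bash
python3 - <<'E'
from h import *
p=ctrl.read_camera("wrist"); s=ctrl.get_state()
T=R.from_quat(s["tcp_rot"]).as_matrix(); e=np.array(s["eef_pos"]); print(e,T.round(3).tolist())
a=ray(p,(258.8,86),.085)
for n,uv,z in [("post",(261.4,182.1),.092),("axis",(258.8,86),.085),("crank",(226,35.7),.127)]:
    P=ray(p,uv,z); d=P-a; print(n,P.round(4),np.hypot(*d[:2]).round(4),np.degrees(np.arctan2(d[1],d[0])).round(1),"tool",(T.T@(P-e)*1000).round(1))
E
```

```text
[ 0.49609997 -0.09184239  0.25343017] [[0.648, 0.761, 0.0], [0.761, -0.648, 0.0], [0.0, 0.0, -1.0]]
post [ 0.5008 -0.0963  0.092 ] 0.0782 -128.6 tool [ -0.3   6.5 161.4]
axis [ 0.5497 -0.0352  0.085 ] 0.0 0.0 tool [ 77.8   4.  168.4]
crank [0.5527 0.003  0.127 ] 0.0384 85.4 tool [108.9 -18.4 126.4]
```

Scaled: 161 mm / 1000 = 0.161, 145 mm / 1000 = 0.145.

send_rows(rows="0 0 0 0 0.006 0.04 0.2;0 0 0 0 0.006 0.08 0.2;0 0 0 0 0.006 0.115 0.2;0 0 0 0 0.006 0.145 0.2;0 0 0 0 0.006 0.161 0.2;0 0 0 0 0.006 0.161 0.2;0 0 0 0 0.006 0.161 0.2")

```text
time: 4.58
eef_pos: [0.5018, -0.097, 0.0937]
tcp_rot: [0.908, 0.419, 0.001, 0.001]
contact_force: [0.3, -0.1, 0.3]
opening: 0.6
finger_force: 0.0
```

send_rows(rows="0 0 0 0 0 0 -0.3;0 0 0 0 0 0 -1;0 0 0 0 0 0 -1;0 0 0 0 0 0 -1;0 0 0 0 0 0 -1;0 0 0 0 0 0 -1", grip_force=30)

```text
time: 5.32
eef_pos: [0.5012, -0.0969, 0.0932]
tcp_rot: [0.908, 0.419, 0.0, 0.0]
contact_force: [-2.1, 1.5, 5.7]
opening: 0.145
finger_force: 29.6
```

```bash
python3 - <<'E'
from h import *
s=ctrl.get_state(); print({k:np.round(s[k],3) for k in ["time","eef_pos","contact_force","opening","finger_force","wrist_torque"]})
T=R.from_quat(s["tcp_rot"]).as_matrix(); a=np.array([.5497,-.0352,.092]); print("axis in tool",T.T@(a-s["eef_pos"])*1e3)
E
```

```text
{'time': np.float64(5.325), 'eef_pos': array([ 0.501, -0.097,  0.093]), 'contact_force': array([-2.129,  1.522,  5.712]), 'opening': np.float64(0.145), 'finger_force': np.float64(29.631), 'wrist_torque': array([0.127, 0.226, 0.014])}
axis in tool [78.42348823 -3.25206069  1.24377286]
```

Scaled: 60.7 mm / 1000 = 0.0607, 48.6 mm / 1000 = 0.0486, -45.5 degrees / 90 = -0.5056.

send_rows(rows="0 0 -0.0722 0.0007 0.0088 0 -1;0 0 -0.1444 0.0024 0.0175 0 -1;0 0 -0.2167 0.0051 0.0259 0 -1;0 0 -0.2889 0.0088 0.034 0 -1;0 0 -0.3611 0.0133 0.0416 0 -1;0 0 -0.4333 0.0186 0.0486 0 -1;0 0 -0.5056 0.0248 0.055 0 -1;0 0 -0.5778 0.0316 0.0607 0 -1")

```text
time: 6.32
eef_pos: [0.567, -0.1109, 0.0931]
tcp_rot: [0.632, 0.775, 0.0, -0.002]
contact_force: [-4.9, 5.3, 9.8]
opening: 0.148
finger_force: 30.0
```

send_rows(rows="0 0 0 0 0 0 -1;0 0 0 0 0 0 -1")

```text
time: 6.58
eef_pos: [0.5679, -0.1107, 0.0932]
tcp_rot: [0.633, 0.774, 0.001, -0.001]
contact_force: [-1.2, 5.2, 7.2]
opening: 0.152
finger_force: 29.7
```

```bash
python3 - <<'E'
from h import *
s=ctrl.get_state(); print({k:np.round(s[k],3) for k in ["time","eef_pos","contact_force","opening","finger_force","wrist_torque"]})
T=R.from_quat(s["tcp_rot"]).as_matrix(); a=np.array([.5497,-.0352,.092]);d=s["eef_pos"]-a; print(np.hypot(*d[:2]),np.degrees(np.arctan2(d[1],d[0])),"axis in tool",T.T@(a-s["eef_pos"])*1e3)
E
```

```text
{'time': np.float64(6.575), 'eef_pos': array([ 0.568, -0.111,  0.093]), 'contact_force': array([-1.236,  5.221,  7.163]), 'opening': np.float64(0.152), 'finger_force': np.float64(29.698), 'wrist_torque': array([ 0.84 ,  0.272, -0.01 ])}
0.07764877682821245 -76.44337916512147 axis in tool [77.59301439 -2.84232035  1.39910345]
```

Scaled: 114 mm / 1000 = 0.114, 7.6 mm / 1000 = 0.0076, 16 degrees / 90 = 0.1778.

send_rows(rows="0 0 0 0 0 0 0.2;0 0 0 0 0 0 0.2;0 0 0 0 0 0 0.2;0 0 0 0 0 -0.035 0.2;0 0 0 0 0 -0.075 0.2;0 0 0.0556 0.038 0.0025 -0.075 0.2;0 0 0.1167 0.076 0.005 -0.075 0.2;0 0 0.1778 0.114 0.0076 -0.075 0.2")

```text
time: 7.58
eef_pos: [0.5519, 0.0017, 0.1673]
tcp_rot: [0.736, 0.677, 0.0, 0.0]
contact_force: [0.5, -0.5, 0.5]
opening: 0.601
finger_force: 0.0
```

send_rows(rows="0 0 0 0 0 0 0.2;0 0 0 0 0 0 0.2;0 0 0 0 0 0 0.2")

```text
time: 7.95
eef_pos: [0.5525, -0.0, 0.1673]
tcp_rot: [0.735, 0.678, -0.0, 0.0]
contact_force: [0.1, 0.2, 0.3]
opening: 0.598
finger_force: 0.0
```

```bash
python3 - <<'E'
from h import *
p=ctrl.read_camera("wrist"); s=ctrl.get_state(); save(p,"w3"); t=ctrl.read_camera("top"); save(t,"t3")
e=np.array(s["eef_pos"]);T=R.from_quat(s["tcp_rot"]).as_matrix(); print(s["time"],e,T.round(3).tolist(),s["contact_force"])
print("crank tool",T.T@(np.array([.5528,.0027,.115])-e)*1e3, "pred px",px(p,[.5528,.0027,.127]))
a=cv2.resize(t["color"][150:240,230:360],(520,360),interpolation=2)
cv2.imwrite("pics/c3.png",np.hstack([p["color"][:360,:280],a])[:,:,::-1])
E
```

```text
8.0 [5.52451257e-01 1.70645324e-05 1.67301685e-01] [[0.08, 0.997, 0.0], [0.997, -0.08, -0.0], [-0.0, 0.0, -1.0]] [-0.10072643 -0.40668046 -0.38871032]
crank tool [ 2.71082045  0.12922137 52.30124992] pred px [253.61025208 235.44954651]
```

View pics/c3.png

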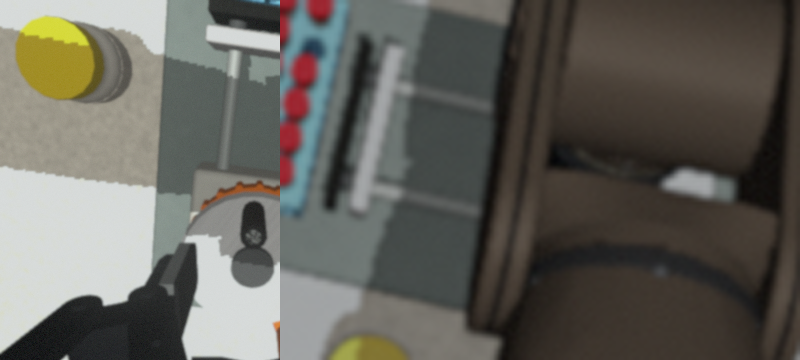

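The crank top is at (253,237), which matches the prediction of (253.6,235.4). Descend and grip.

Scaled: 49 mm / 1000 = 0.049, 35 mm / 1000 = 0.035.

send_rows(rows="0 0 0 0.0025 0 0.015 0.2;0 0 0 0.0025 0 0.035 0.2;0 0 0 0.0025 0 0.049 0.2;0 0 0 0.0025 0 0.049 -0.2;0 0 0 0.0025 0 0.049 -0.6;0 0 0 0.0025 0 0.049 -1;0 0 0 0.0025 0 0.049 -1;0 0 0 0.0025 0 0.049 -1", grip_force=40)

```text
time: 9.05
eef_pos: [0.5526, 0.0035, 0.119]
tcp_rot: [0.734, 0.679, 0.0, 0.0]
contact_force: [-2.2, 0.3, 2.4]
opening: 0.146
finger_force: 39.1
```

send_rows(rows="0 0 0 0 0 0 -1;0 0 0 0 0 0 -1")

```text
time: 9.3
eef_pos: [0.5526, 0.0035, 0.1189]
tcp_rot: [0.734, 0.679, 0.0, 0.0]
contact_force: [-3.2, 0.9, 4.8]
opening: 0.148
finger_force: 39.3
```

```bash
cat > st.py <<'E'
from h import *
s=ctrl.get_state(); a=np.array([.5497,-.0352]); e=np.array(s["eef_pos"]); d=e[:2]-a; r=np.hypot(*d); th=np.arctan2(d[1],d[0])
T=R.from_quat(s["tcp_rot"]).as_matrix(); f=np.array(s["contact_force"])
tang=np.array([d[1],-d[0]])/r  # clockwise
print("t",s["time"],"e",e.round(4),"r",r.round(4),"th",np.degrees(th).round(1),"F",f.round(2),"Ftan",(f[:2]@tang).round(2),"Frad",(f[:2]@d/r).round(2),"Mz",round(s["wrist_torque"][2],3),"grip",round(s["opening"],3),round(s["finger_force"],1),"yaw_x",np.degrees(np.arctan2(T[1,0],T[0,0])).round(1),"axis_tool",(T.T@np.array([*-d,0])*1e3).round(1))
E
python3 st.py
```

```text
t 9.3 e [0.5526 0.0035 0.1189] r 0.0388 th 85.7 F [-3.18  0.95  4.83] Ftan -3.24 Frad 0.71 Mz -0.03 grip 0.148 39.3 yaw_x 85.5 axis_tool [-38.8   0.2   0. ]
```

Scaled: 28.2 mm / 1000 = 0.0282, 25.4 mm / 1000 = 0.0254, 48 degrees / 90 = 0.5333.

send_rows(rows="0 0 0.0667 -0.0002 0.004 0 -1;0 0 0.1333 -0.0008 0.0079 0 -1;0 0 0.2 -0.0019 0.0117 0 -1;0 0 0.2667 -0.0033 0.0155 0 -1;0 0 0.3333 -0.0051 0.019 0 -1;0 0 0.4 -0.0073 0.0223 0 -1;0 0 0.4667 -0.0098 0.0254 0 -1;0 0 0.5333 -0.0126 0.0282 0 -1")

```text
time: 10.3
eef_pos: [0.5787, -0.0104, 0.1188]
tcp_rot: [0.948, 0.32, -0.001, -0.001]
contact_force: [-6.6, 3.0, 7.2]
opening: 0.15
finger_force: 39.8
```

send_rows(rows="0 0 0 0 0 0 -1;0 0 0 0 0 0 -1")

```text
time: 10.55
eef_pos: [0.5792, -0.011, 0.1189]
tcp_rot: [0.947, 0.321, -0.001, -0.001]
contact_force: [-4.9, 1.4, 6.4]
opening: 0.146
finger_force: 39.6
```

```bash
python3 st.py; python3 - <<'E'
from h import *
for n in ["top","scene"]:
    p=ctrl.read_camera(n); save(p,n+"5")
    for t in ["jaw","rack"]: print(n,t,[(round(d["p"],2),w(p,d["position"]).round(4).tolist(),px(p,w(p,d["position"])).round(1).tolist()) for d in ctrl.look_for(p,t)[:1]])
a=cv2.resize(cv2.imread("pics/top5.png")[130:220,175:300],(500,360),interpolation=2)
b=cv2.resize(cv2.imread("pics/scene5.png")[170:305,230:345],(300,360),interpolation=2)
cv2.imwrite("pics/c5.png",np.hstack([a,b]))
E
```

```text
t 10.55 e [ 0.5792 -0.011   0.1189] r 0.0382 th 39.4 F [-4.93  1.42  6.39] Ftan -4.23 Frad -2.91 Mz 0.02 grip 0.146 39.6 yaw_x 37.5 axis_tool [-38.2   1.3   0. ]
top jaw [(0.78, [0.5807, 0.1028, 0.0509], [252.1, 180.6])]
top rack [(0.92, [0.5923, 0.1672, 0.0806], [222.9, 172.8])]
scene jaw [(0.97, [0.5901, 0.0978, 0.0349], [253.0, 235.9])]
scene rack [(0.87, [0.6388, 0.1722, 0.0788], [291.5, 242.9])]
```

View pics/c5.png

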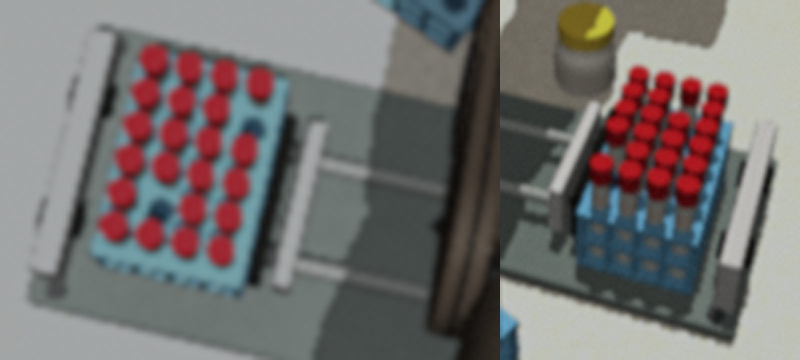

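The jaw is now just about touching the rack, and the rack is still about 10–17 mm short of the buffers. I'll track the rack through the red-cap centroid at sub-pixel level, plus the tangential force.

```bash
cat >> st.py <<'E'
F=[];C=[]
for i in range(3):
    p=ctrl.read_camera("top"); g=p["color"][130:215,185:265].astype(int)
    m=np.clip(g[...,0]-np.maximum(g[...,1],g[...,2])-25,0,None); ys,xs=np.mgrid[130:215,185:265]
    P=ray(p,((m*xs).sum()/m.sum(),(m*ys).sum()/m.sum()),.093); C.append((P[:2]-a)@np.array([.21,.978])*1e3-100)
    f=np.array(ctrl.get_state()["contact_force"]); F.append([f[:2]@tang,f[:2]@d/r])
p=ctrl.read_camera("scene"); g=p["color"][185:260,255:330].astype(int)
m=np.clip(g[...,0]-np.maximum(g[...,1],g[...,2])-25,0,None); ys,xs=np.mgrid[185:260,255:330]
P=ray(p,((m*xs).sum()/m.sum(),(m*ys).sum()/m.sum()),.093)
print("wheel",np.radians(85.7-np.degrees(th)).round(3),"jaw mm",(12*np.radians(85.7-np.degrees(th))).round(2),"rack y top",np.mean(C).round(2),"scene",((P[:2]-a)@np.array([.21,.978])*1e3-100).round(2),"Ftan,rad",np.mean(F,0).round(2))
E
python3 st.py | tail -1; python3 - <<'E'
import cv2,numpy as np
for n in ["top0","top5"]:
    g=cv2.imread(f"pics/{n}.png")[130:215,185:265,::-1].astype(int)
    m=np.clip(g[...,0]-np.maximum(g[...,1],g[...,2])-25,0,None); ys,xs=np.mgrid[130:215,185:265]
    print(n,(m*xs).sum()/m.sum(),(m*ys).sum()/m.sum())
E
```

```text
wheel 0.807 jaw mm 9.69 rack y top 113.0 scene 109.83 Ftan,rad [-3.83 -2.92]
top0 220.71178479048112 167.68931195033628
top5 220.7001294895386 167.67886594425136
```

Scaled: 15.5 mm / 1000 = 0.0155, 11.7 mm / 1000 = 0.0117, 24 degrees / 90 = 0.2667.

send_rows(rows="0 0 0.0667 -0.0002 0.004 0 -1;0 0 0.1333 -0.0007 0.0079 0 -1;0 0 0.2 -0.0017 0.0117 0 -1;0 0 0.2667 -0.0031 0.0155 0 -1;0 0 0.2667 -0.0031 0.0155 0 -1;0 0 0.2667 -0.0031 0.0155 0 -1")

```text
time: 11.8
eef_pos: [0.5862, -0.0245, 0.1189]
tcp_rot: [0.993, 0.117, -0.001, -0.001]
contact_force: [-3.9, 2.8, 5.0]
opening: 0.152
finger_force: 39.7
```

```bash
python3 st.py
```

```text
t 11.8 e [ 0.5862 -0.0245  0.1189] r 0.038 th 16.4 F [-3.9   2.77  5.04] Ftan -3.76 Frad -2.96 Mz 0.06 grip 0.152 39.7 yaw_x 13.5 axis_tool [-38.    1.9   0. ]
wheel 1.21 jaw mm 14.51 rack y top 115.76 scene 112.87 Ftan,rad [-3.95 -3.31]
```

Scaled: 11.8 mm / 1000 = 0.0118, 7.9 mm / 1000 = 0.0079, 18 degrees / 90 = 0.2.

send_rows(rows="0 0 0.0667 -0.0001 0.004 0 -1;0 0 0.1333 -0.0006 0.0079 0 -1;0 0 0.2 -0.0016 0.0118 0 -1;0 0 0.2 -0.0016 0.0118 0 -1;0 0 0.2 -0.0016 0.0118 0 -1")

```text
time: 12.62
eef_pos: [0.5877, -0.036, 0.1189]
tcp_rot: [0.999, -0.04, -0.0, -0.001]
contact_force: [-3.5, 5.0, 4.5]
opening: 0.145
finger_force: 39.6
```

```bash
python3 st.py
```

```text
t 12.625 e [ 0.5877 -0.036   0.1189] r 0.038 th -1.1 F [-3.52  5.03  4.54] Ftan -4.96 Frad -3.62 Mz -0.001 grip 0.145 39.6 yaw_x -4.5 axis_tool [-38.    2.3   0. ]
wheel 1.515 jaw mm 18.19 rack y top 119.77 scene 116.47 Ftan,rad [-4.84 -3.21]
```

Scaled: 6 mm / 1000 = 0.006, 3 mm / 1000 = 0.003, 4.5 degrees / 90 = 0.05.

send_rows(rows="0 0 0.05 0 0.003 0 -1;0 0 0.1 -0.0003 0.006 0 -1;0 0 0.1 -0.0003 0.006 0 -1;0 0 0.1 -0.0003 0.006 0 -1")

```text
time: 13.32
eef_pos: [0.5872, -0.0416, 0.1189]
tcp_rot: [0.993, -0.118, 0.0, -0.002]
contact_force: [-3.3, 5.1, 5.4]
opening: 0.148
finger_force: 39.6
```

```bash
python3 st.py
```

```text
t 13.325 e [ 0.5872 -0.0416  0.1189] r 0.0381 th -9.7 F [-3.3   5.14  5.42] Ftan -4.51 Frad -4.12 Mz 0.026 grip 0.148 39.6 yaw_x -13.6 axis_tool [-38.    2.6  -0. ]
wheel 1.665 jaw mm 19.98 rack y top 121.63 scene 118.23 Ftan,rad [-4.67 -3.66]
```

Scaled: 6 mm / 1000 = 0.006, 3 mm / 1000 = 0.003, 8 degrees / 90 = 0.0889.

send_rows(rows="0 0 0.0444 0 0.003 0 -1;0 0 0.0889 -0.0003 0.006 0 -1;0 0 0.0889 -0.0003 0.006 0 -1;0 0 0.0889 -0.0003 0.006 0 -1")

```text
time: 14.02
eef_pos: [0.5858, -0.0473, 0.1189]
tcp_rot: [0.982, -0.187, 0.0, -0.002]
contact_force: [-1.4, 4.7, 4.8]
opening: 0.152
finger_force: 39.6
```

```bash
python3 st.py
```

```text
t 14.025 e [ 0.5858 -0.0473  0.1189] r 0.0381 th -18.6 F [-1.43  4.7   4.76] Ftan -4.0 Frad -2.85 Mz 0.011 grip 0.152 39.6 yaw_x -21.6 axis_tool [-38.1   2.   -0. ]
wheel 1.82 jaw mm 21.84 rack y top 123.35 scene 120.07 Ftan,rad [-5.24 -3.3 ]
```

Scaled: 6 mm / 1000 = 0.006, 3 mm / 1000 = 0.003, 9 degrees / 90 = 0.1.

send_rows(rows="0 0 0.05 0 0.003 0 -1;0 0 0.1 -0.0003 0.006 0 -1;0 0 0.1 -0.0003 0.006 0 -1;0 0 0.1 -0.0003 0.006 0 -1")

```text
time: 14.72
eef_pos: [0.5837, -0.0527, 0.1189]
tcp_rot: [0.965, -0.264, 0.001, -0.002]
contact_force: [0.3, 6.0, 4.4]
opening: 0.149
finger_force: 39.5
```

```bash
python3 st.py
```

```text
t 14.725 e [ 0.5837 -0.0527  0.1189] r 0.0382 th -27.3 F [0.32 5.97 4.38] Ftan -5.45 Frad -2.46 Mz -0.065 grip 0.149 39.5 yaw_x -30.6 axis_tool [-38.2   2.2  -0. ]
wheel 1.973 jaw mm 23.67 rack y top 124.78 scene 121.38 Ftan,rad [-5.01 -3.17]
```

The rack lags the jaw by about 0.45 mm now, so it has reached the buffers. Smaller steps from here.

Scaled: 3.3 mm / 1000 = 0.0033, 1.7 mm / 1000 = 0.0017, 5 degrees / 90 = 0.0556.

send_rows(rows="0 0 0.0278 0 0.0017 0 -1;0 0 0.0556 -0.0001 0.0033 0 -1;0 0 0.0556 -0.0001 0.0033 0 -1;0 0 0.0556 -0.0001 0.0033 0 -1")

```text
time: 15.42
eef_pos: [0.5823, -0.0552, 0.119]
tcp_rot: [0.952, -0.306, 0.001, -0.003]
contact_force: [1.1, 7.0, 4.3]
opening: 0.151
finger_force: 39.4
```

```bash
python3 st.py
```

```text
t 15.425 e [ 0.5823 -0.0552  0.119 ] r 0.0383 th -31.5 F [1.08 6.99 4.29] Ftan -6.52 Frad -2.73 Mz -0.072 grip 0.151 39.4 yaw_x -35.6 axis_tool [-38.2   2.7  -0. ]
wheel 2.045 jaw mm 24.54 rack y top 124.79 scene 121.39 Ftan,rad [-6.66 -2.97]
```

The rack has stopped and the clamp force is about 7.5 N, so I need about 0.8 mm more.

Scaled: 2.9 mm / 1000 = 0.0029, 1.5 mm / 1000 = 0.0015, 4 degrees / 90 = 0.0444.

send_rows(rows="0 0 0.0222 0 0.0015 0 -1;0 0 0.0444 -0.0001 0.0029 0 -1;0 0 0.0444 -0.0001 0.0029 0 -1;0 0 0.0444 -0.0001 0.0029 0 -1")

```text
time: 16.12
eef_pos: [0.581, -0.0573, 0.119]
tcp_rot: [0.941, -0.339, 0.002, -0.003]
contact_force: [3.4, 8.0, 2.8]
opening: 0.149
finger_force: 39.3
```

```bash
python3 st.py
```

```text
t 16.125 e [ 0.581  -0.0573  0.119 ] r 0.0383 th -35.3 F [3.36 8.03 2.8 ] Ftan -8.5 Frad -1.89 Mz 0.025 grip 0.149 39.3 yaw_x -39.6 axis_tool [-38.2   2.9  -0.1]
wheel 2.111 jaw mm 25.33 rack y top 124.78 scene 121.37 Ftan,rad [-8.4  -2.02]
```

Clamp force is about 11 N. Ease off the preload, release, lift, and turn back towards the ring post.

Scaled: -55 mm / 1000 = -0.055, -20 mm / 1000 = -0.02.

send_rows(rows="0 0 0 0 -0.001 0 -1;0 0 0 0 -0.002 0 -1;0 0 0 0 -0.002 0 -0.2;0 0 0 0 -0.002 0 0.2;0 0 0 0 -0.002 0 0.2;0 0 0 0 -0.002 -0.02 0.2;0 0 0 0 -0.002 -0.055 0.2")

```text
time: 17.2
eef_pos: [0.5797, -0.058, 0.1735]
tcp_rot: [0.941, -0.338, -0.001, 0.0]
contact_force: [-0.2, 0.7, 0.6]
opening: 0.598
finger_force: 0.0
```

Scaled: 49 mm / 1000 = 0.049, 43 mm / 1000 = 0.043, -70.5 degrees / 90 = -0.7833.

send_rows(rows="0 0 -0.0978 0.003 0.006 0 0.2;0 0 -0.1956 0.006 0.012 0 0.2;0 0 -0.2933 0.009 0.018 0 0.2;0 0 -0.3911 0.012 0.024 0 0.2;0 0 -0.4889 0.015 0.03 0 0.2;0 0 -0.5867 0.018 0.036 0 0.2;0 0 -0.6844 0.021 0.043 0 0.2;0 0 -0.7833 0.024 0.049 0 0.2")

```text
time: 18.2
eef_pos: [0.5683, -0.1117, 0.1751]
tcp_rot: [0.963, 0.27, 0.001, 0.001]
contact_force: [-0.2, 0.2, 0.6]
opening: 0.603
finger_force: 0.0
```

Scaled: -70.5 degrees / 90 = -0.7833.

send_rows(rows="0 0 -0.0978 0 0 0 0.2;0 0 -0.1956 0 0 0 0.2;0 0 -0.2933 0 0 0 0.2;0 0 -0.3911 0 0 0 0.2;0 0 -0.4889 0 0 0 0.2;0 0 -0.5867 0 0 0 0.2;0 0 -0.6844 0 0 0 0.2;0 0 -0.7833 0 0 0 0.2")

```text
time: 19.2
eef_pos: [0.5683, -0.1115, 0.1751]
tcp_rot: [0.631, 0.776, 0.0, 0.001]
contact_force: [0.3, -0.5, -0.3]
opening: 0.602
finger_force: 0.0
```

send_rows(rows="0 0 0 0 0 0 0.2;0 0 0 0 0 0 0.2;0 0 0 0 0 0 0.2")

```text
time: 19.58
eef_pos: [0.5679, -0.1112, 0.1737]
tcp_rot: [0.633, 0.774, 0.0, 0.0]
contact_force: [0.5, -0.4, -0.2]
opening: 0.598
finger_force: 0.0
```

```bash
python3 st.py; python3 - <<'E'
from h import *
p=ctrl.read_camera("wrist"); s=ctrl.get_state(); save(p,"w6")
e=np.array(s["eef_pos"]);T=R.from_quat(s["tcp_rot"]).as_matrix()
print("post tool",T.T@(np.array([.5679,-.1107,.0932])-e)*1e3,"pred px",px(p,[.5679,-.1107,.092]),s["qpos"])
E
```

```text
t 19.575 e [ 0.5679 -0.1112  0.1737] r 0.0781 th -76.5 F [ 0.52 -0.41 -0.17] Ftan -0.41 Frad 0.52 Mz -0.046 grip 0.598 0.0 yaw_x 101.4 axis_tool [78.1 -2.8 -0. ]
wheel 2.831 jaw mm 33.97 rack y top 124.78 scene 121.38 Ftan,rad [ 0.25 -0.01]
post tool [ 0.36430643  0.18672302 80.0542176 ] pred px [253.76790749 212.69032967] [-3.68512890e-01  1.55303064e-01  1.88503522e+00 -6.49043884e-06
  1.10142971e+00 -5.68635682e-01]
```

View pics/w6.png

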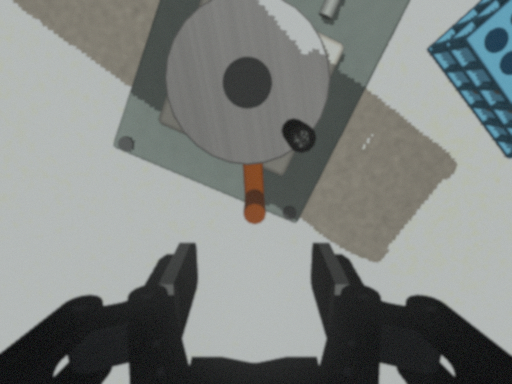

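The ring post top is at (254,213), as predicted, and the crank is at (297,134). Descend and grip the ring post.

Scaled: 80 mm / 1000 = 0.08, 60 mm / 1000 = 0.06.

send_rows(rows="0 0 0 0 0 0.03 0.2;0 0 0 0 0 0.06 0.2;0 0 0 0 0 0.08 0.2;0 0 0 0 0 0.08 -0.3;0 0 0 0 0 0.08 -1;0 0 0 0 0 0.08 -1;0 0 0 0 0 0.08 -1;0 0 0 0 0 0.08 -1", grip_force=40)

```text
time: 20.82
eef_pos: [0.5686, -0.1114, 0.0945]
tcp_rot: [0.633, 0.774, 0.0, 0.001]
contact_force: [0.1, -0.8, 3.7]
opening: 0.143
finger_force: 39.3
```

```bash
python3 st.py|head -1; python3 - <<'E'
from h import *
# crank angle from the last wrist picture's equivalent: none stored, skip
E
```

```text
t 20.825 e [ 0.5686 -0.1114  0.0945] r 0.0785 th -76.1 F [ 0.09 -0.8   3.71] Ftan 0.11 Frad 0.79 Mz 0.042 grip 0.143 39.3 yaw_x 101.5 axis_tool [78.5 -3.3 -0.1]
```

Scaled: -58.8 mm / 1000 = -0.0588, -52.8 mm / 1000 = -0.0528, 48 degrees / 90 = 0.5333.

send_rows(rows="0 0 0.0667 0.0002 -0.0082 0 -1;0 0 0.1333 0.0012 -0.0163 0 -1;0 0 0.2 0.003 -0.0242 0 -1;0 0 0.2667 0.0057 -0.0319 0 -1;0 0 0.3333 0.0092 -0.0393 0 -1;0 0 0.4 0.0134 -0.0463 0 -1;0 0 0.4667 0.0184 -0.0528 0 -1;0 0 0.5333 0.0239 -0.0588 0 -1")

```text
time: 22.02
eef_pos: [0.5066, -0.1018, 0.0945]
tcp_rot: [0.893, 0.449, 0.0, 0.004]
contact_force: [0.4, -6.4, 2.7]
opening: 0.148
finger_force: 39.5
```

send_rows(rows="0 0 0 0 0 0 -1;0 0 0 0 0 0 -1")

```text
time: 22.28
eef_pos: [0.5058, -0.1013, 0.0944]
tcp_rot: [0.893, 0.451, -0.001, 0.002]
contact_force: [-3.3, -6.0, 5.4]
opening: 0.146
finger_force: 39.7
```

```bash
python3 st.py|head -1
```

```text
t 22.275 e [ 0.5058 -0.1013  0.0944] r 0.0794 th -123.6 F [-3.34 -6.02  5.37] Ftan -0.54 Frad 6.86 Mz 0.045 grip 0.146 39.7 yaw_x 53.6 axis_tool [79.3 -4.  -0.3]
```

Scaled: -6.1 mm / 1000 = -0.0061, -4.1 mm / 1000 = -0.0041, 4.5 degrees / 90 = 0.05.

send_rows(rows="0 0 0.0167 -0.0005 -0.002 0 -1;0 0 0.0333 -0.0008 -0.0041 0 -1;0 0 0.05 -0.0008 -0.0061 0 -1;0 0 0.05 -0.0008 -0.0061 0 -1")

```text
time: 22.98
eef_pos: [0.5014, -0.0983, 0.0946]
tcp_rot: [0.91, 0.415, 0.001, 0.003]
contact_force: [0.4, -6.0, 4.0]
opening: 0.141
finger_force: 39.5
```

```bash
python3 st.py|head -1
```

```text
t 22.975 e [ 0.5014 -0.0983  0.0946] r 0.0795 th -127.4 F [ 0.39 -5.98  3.98] Ftan -3.95 Frad 4.51 Mz 0.081 grip 0.141 39.5 yaw_x 49.1 axis_tool [79.3 -4.9 -0.1]
```

Scaled: -3 mm / 1000 = -0.003, -1.5 mm / 1000 = -0.0015, 2 degrees / 90 = 0.0222.

send_rows(rows="0 0 0.0111 0 -0.0015 0 -1;0 0 0.0222 -0.0003 -0.003 0 -1;0 0 0.0222 -0.0003 -0.003 0 -1")

```text
time: 23.55
eef_pos: [0.4992, -0.0966, 0.0945]
tcp_rot: [0.917, 0.399, 0.001, 0.003]
contact_force: [0.5, -5.9, 2.5]
opening: 0.145
finger_force: 39.5
```

```bash
python3 st.py|head -1
```

```text
t 23.55 e [ 0.4992 -0.0966  0.0945] r 0.0795 th -129.4 F [ 0.46 -5.89  2.5 ] Ftan -4.1 Frad 4.26 Mz 0.124 grip 0.145 39.5 yaw_x 47.0 axis_tool [79.4 -4.9 -0.1]
```

Scaled: -3 mm / 1000 = -0.003, -1.5 mm / 1000 = -0.0015, 1 degrees / 90 = 0.0111.

send_rows(rows="0 0 0.0056 0 -0.0015 0 -1;0 0 0.0111 -0.0002 -0.003 0 -1;0 0 0.0111 -0.0002 -0.003 0 -1")

```text
time: 24.12
eef_pos: [0.4972, -0.095, 0.0946]
tcp_rot: [0.92, 0.391, 0.002, 0.004]
contact_force: [2.2, -5.8, 1.6]
opening: 0.15
finger_force: 39.4
```

```bash
python3 st.py|head -1
```

```text
t 24.125 e [ 0.4972 -0.095   0.0946] r 0.0795 th -131.3 F [ 2.2  -5.81  1.61] Ftan -5.49 Frad 2.92 Mz -0.02 grip 0.15 39.4 yaw_x 46.0 axis_tool [79.5 -3.7 -0. ]
```

Scaled: -3 mm / 1000 = -0.003, -1.5 mm / 1000 = -0.0015, 1.5 degrees / 90 = 0.0167.

send_rows(rows="0 0 0.0078 0 -0.0015 0 -1;0 0 0.0167 0 -0.003 0 -1;0 0 0.0167 0 -0.003 0 -1")

```text
time: 24.7
eef_pos: [0.4966, -0.0944, 0.0947]
tcp_rot: [0.925, 0.379, 0.003, 0.006]
contact_force: [6.7, -9.5, -4.3]
opening: 0.139
finger_force: 39.1
```

```bash
python3 st.py|head -1
```

```text
t 24.7 e [ 0.4966 -0.0944  0.0947] r 0.0795 th -131.9 F [ 6.68 -9.49 -4.25] Ftan -11.31 Frad 2.6 Mz 0.133 grip 0.139 39.1 yaw_x 44.6 axis_tool [79.4 -4.9  0. ]
```

The ring is on its end stop: 11 N tangential with almost no movement. Ease off, release and lift.

send_rows(rows="0 0 0 0 0.0015 0 -1;0 0 0 0 0.0025 0 -1;0 0 0 0 0.0025 0 -0.2;0 0 0 0 0.0025 0 0.2;0 0 0 0 0.0025 0 0.2;0 0 0 0 0.0025 -0.03 0.2;0 0 0 0 0.0025 -0.08 0.2;0 0 0 0 0.0025 -0.13 0.2")

```text
time: 25.9
eef_pos: [0.4943, -0.092, 0.224]
tcp_rot: [0.926, 0.379, -0.001, -0.001]
contact_force: [0.1, -0.8, -1.2]
opening: 0.598
finger_force: 0.0
```

Scaled: -30 mm / 1000 = -0.03, -10 mm / 1000 = -0.01.

send_rows(rows="0 0 0 -0.03 0 -0.01 0.2;0 0 0 -0.03 0 -0.01 0.2;0 0 0 -0.03 0 -0.01 0.2;0 0 0 -0.03 0 -0.01 0.2")

```text
time: 26.4
eef_pos: [0.4732, -0.1128, 0.232]
tcp_rot: [0.926, 0.379, -0.001, -0.001]
contact_force: [-0.3, -0.3, 0.2]
opening: 0.601
finger_force: 0.0
```

```bash
python3 st.py; python3 - <<'E'
from h import *
p=ctrl.read_camera("wrist"); save(p,"w7"); q=ctrl.read_camera("scene"); save(q,"s7")
print("tight pred post px",px(p,[.5497+.078*np.cos(np.radians(-130.7)),-.0352+.078*np.sin(np.radians(-130.7)),.092]),"crank pred",px(p,[.5497+.038*np.cos(np.radians(-35.3)),-.0352+.038*np.sin(np.radians(-35.3)),.127]))
b=cv2.resize(q["color"][150:310,120:360],(450,300),interpolation=2)
cv2.imwrite("pics/c7.png",np.hstack([cv2.resize(p["color"][:300,150:450],(300,300)),b])[:,:,::-1])
E
```

```text
t 26.4 e [ 0.4732 -0.1128  0.232 ] r 0.1089 th -134.6 F [-0.29 -0.33  0.24] Ftan -0.02 Frad 0.44 Mz -0.029 grip 0.601 0.0 yaw_x 44.5 axis_tool [ 1.089e+02 -1.700e+00 -1.000e-01]
wheel 3.845 jaw mm 46.13 rack y top 124.76 scene 121.4 Ftan,rad [-0.63  0.12]
tight pred post px [259.54466876 148.92527762] crank pred [312.62953638  17.79951269]
```

View pics/c7.png

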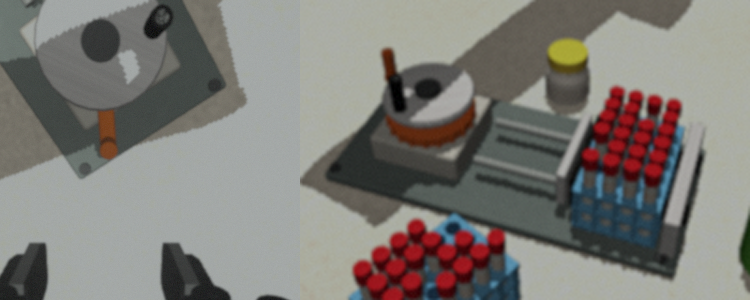

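The post is at (257,149) against a tight prediction of (259.5,149). The crank is at (312,18), as left, and the rack is still against the stop.

```bash
python3 -c "
from plant import ctrl
print(ctrl.sign_off())"
```

```text
the job is handed in; nothing more can be done
None
```

The job is handed in at about 27 s: I loosened the ring, cranked the rack onto the buffers at an estimated 11 N (from wheel travel and post force, not read directly), tightened the ring to its end stop, and left the arm clear with the spare rack, spray bottle and pot untouched.

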